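# Shift the turntable drive into second gear and start it

## Robot

A 6-joint arm with a two-finger parallel gripper is mounted at the origin on a cart in front of the work surface, level with it; the furniture and walls round the work are solid. World frame = base frame: x ahead of the robot, y to its left, z up, the work surface at z = 0. Lengths are in m, angles in rad, forces in N, time in s.
With the tool pointing down it reaches from about 0.35 to 0.775 m from the base axis. Payload 5.5 kg.
Tool frame: the origin (TCP) lies midway between the tips of the shut fingers; the grasp point (between the pads) lies 19 mm behind it (manip.grip_point_offset is the distance from the TCP to the grasp point, in m); x points along the fingers, y is the direction in which the jaws open and shut, and the axes are right-handed (so a half turn about x gives the same grasp; the last joint's range is limited). The gripper opens to 85 mm and grips with 20 to 120 N. Pads are 22 mm wide; open, the fingers measure 114 mm over their backs; the gripper's body (76 mm by 85 mm) begins 54 mm behind the grasp point. The pads swing forward as they close: fully open they stand 13 mm farther back than shut.
Start: joints at [-1.301, 0.313, 0.046, 1.304, 0, 1.431], TCP at [0.229, -0.527, 0.231] pointing down, gripper open.
Joint ranges: [-2.76, 2.76], [-0.86, 1.69], [-1.03, 1.26], [-2.2, 2.34], [-1.47, 1.5], [-3.14, 3.14]. Speed limits (rad/s): [2.57, 2.57, 3.14, 3.14, 3.14, 3.14].

## Interface

Orientations are given as a 3x3 rotation matrix whose columns are the frame's x, y, z axes.
In Python, from rig import manip gives the robot as it stands.
- The arm moves only by the tool arm_command, never from a script. Its argument "plan" is a list of rows, each a list of 7 numbers: the turn, a rotation vector about the tool's x, y, z in degrees, then the shift along the tool's x, y, z in cm, then the gripper command: -1 is shut, 1 is fully open, values between are in proportion. A call has 1 to 20 rows; each row shifts and turns the commanded pose from where the row before left it, along the tool's axes as they then stand; what a row does not reach is not made up. A row lasts 1/8 s, in which the tool goes at most 62.5 mm and 10.7 degrees, less where a joint would pass 70% of its speed; a pose out of reach is approached as far as the arm can. A call with a gripper value outside its range is refused whole. The fingers move at their own pace and stop on an object; the grip force is fixed at half the most. Time passes only in rows, so rows that do not move let the fingers close. It gives the time, the measured TCP pose, the force and the opening at its end, in the units of the state.
- manip.get_obs(): the state, without advancing time (a new reading comes with each control period).
- manip.camera(name): name is "side" or "top"; returns the picture (420x560x3 uint8, blue, green, red); there is no depth.
- manip.get_calibration(name): a dict with "vfov" (degrees; the focal length in pixels is half the picture's height over the tangent of half this angle, whatever the lens; pixels are square), "cx", "cy" (the principal point, pixels), "world_from_camera" (4x4, takes a point from camera to world coordinates). Camera axes: x right, y up, looking along -z (the intrinsics and any distortion apply to the point x, -y, -z); pixel columns grow to the right and rows downward; lengths in m; the calibration is good to about 2 mm. A picture is of the moment at which its call begins. get_calibration takes no time and is no camera call.
- manip.finish_job(): hands the job in, once; it reports no verdict.
The state is a dict: "t": time; "joints": joint angles; "qvel": joint speeds; "joint_efforts": joint torques, N m; "tcp_pos": TCP position; "orientation": TCP orientation; "ft_force": force on the tool from outside, world axes, zero at the start; "moment": the same for the moment, N m; "gripper_width": finger opening in m.
Only numpy, scipy, OpenCV 4.12 (cv2) and the standard library are available. Lean on these libraries where they do the work, as an engineer would, in place of code of your own. Each camera call takes 0.05 s, during which the arm holds its last target. There are 200 camera calls.

## Task

Push the ball-topped gear lever of the turntable drive with the fingertips, past the click of first gear, all the way into second gear at the other end of its gate; only then press the small flat start button on the button station fully in and let it come back up. Nothing is to be gripped, lifted or forced, the mushroom-shaped stop button must not be pressed, and the bolt, nut, tape measure and V-block nearby stay where they are.

Things in the scene. Friction and masses are not known exactly. Their poses are not given: they have to be found in the camera images.
- drive_unit: turntable gear drive, fixed to the bench: foot plate 150 (x) x 100 (y) x 8 mm, grey ribbed case 118 x 80 mm, steel gate plate on top, 62 mm above the bench, with a slot along x. Origin: centre of the underside; z up; +x is the way the lever goes from neutral to second gear. The lever's pivot is parallel to y, 18 mm above the origin.
- gear_lever (a joint): gear lever angle in rad: 0 = neutral, leaning 0.42 rad to the unit's -x; 0.42 = first gear, upright; 0.84 = second gear, leaning 0.42 rad to +x; hard stop at 0.92. A spring detent pulls it into the nearest of the three and holds it there when let go; the crests are at about 0.21 and 0.63. At the ball about 8 N leaves neutral or first gear; past a crest the lever jumps ahead into the next detent.
- gear_knob (a point): centre of the black ball, 30 mm in diameter, on the end of the lever, a steel rod of 10 mm diameter; 130 mm from the pivot. In neutral it is 53 mm on the unit's -x side of the pivot and 137 mm above the bench, in first gear above the pivot and 148 mm up, in second gear 53 mm on the +x side and 137 mm up
- button_station: button station, fixed to the bench: grey box 70 (x) x 130 (y) x 54 mm high, two buttons on top, 70 mm apart along y; start button at y = -35 mm, stop button at y = +35 mm, at x = 0. Origin: centre of the underside, z up. A short cable gland sticks out 12 mm at the +y end.
- start_top (a point): centre of the top of the start button: flat black cylinder of 28 mm diameter, the smaller of the two; its top is 70 mm above the bench (12 mm above its collar of 36 mm diameter) when released; pressed straight down
- start_button (a joint): travel of the start button in m: 0 = released, 0.006 = fully in; spring return, about 1.2 N to begin and 5 N fully in
- stop_top (a point): centre of the top of the stop button: black mushroom head of 42 mm diameter, top 70 mm above the bench; not to be pressed
- stop_button (a joint): travel of the stop button in m: 0 = released, 0.006 = fully in
- bolt_0: loose hexagon bolt, 51 mm tall, standing on its head (about 22 mm wide) by the +x side of the drive; origin at its underside; leave alone
- nut_0: loose hexagon nut 19 x 22 x 10 mm by the +x side of the drive; origin at its underside; leave alone
- tape_measure: loose tape measure 38 x 99 x 65 mm standing behind the work; origin at its underside; leave alone
- v_block: loose steel V-block 45 x 50 x 42 mm behind the work; origin at its underside; leave alone
Mind the look-alikes: they are no part of the job. Leave any orange look-alike of the button_station alone.

How it is judged:
On the way, in this order (a step that is already met when the one before it is completed fails the run):
1. the gear lever is in second gear (value of joint gear_lever above 0.78 rad), for 0.2 s.
2. the start button is fully in, with the lever in second gear (value of joint gear_lever above 0.78 rad and value of joint start_button above 0.0045 m), for 0.04 s.
At the end, for the whole second after the job is handed in: the lever rests in second gear (lever angle above 0.78 rad; the detent is at 0.84), both buttons are released (within 1 mm), and the bolt, nut, tape measure and V-block are within 15 mm of where they stood (value of joint gear_lever above 0.78 rad and value of joint each of start_button, stop_button below 0.001 m and velocity of joint gear_lever below 0.05 rad/s and distance of each of bolt_0, nut_0, tape_measure, v_block from where it was at the start of the episode below 0.015 m); the robot touches nothing.
It fails at once if the start button is pressed (over 2 mm) before the lever is in second gear (value of joint start_button above 0.002 m and value of joint gear_lever below 0.7 rad).
It fails at once if the stop button is pressed (over 2 mm) (value of joint stop_button above 0.002 m).
It fails at once if the lever or drive is gripped or forced (over 33 N) (contact force between the fingers and drive_unit above 33 N).
It fails at once if the buttons or station are gripped or forced (over 33 N) (contact force between the fingers and button_station above 33 N).
It fails at once if the bolt, nut, tape measure or V-block is moved or lifted (over 15 mm) (distance of any of bolt_0, nut_0, tape_measure, v_block from where it was at the start of the episode above 0.015 m).
It also fails if it takes over 38 s, if anything falls off the work surface, if the arm or the gripper's body presses on something with over 40 N, if the wrist force passes 120 N, or if a joint passes its speed limit or range.

## Working session

There is one attempt and no reset: what is moved stays moved. The work goes in short steps, Python scripts to look and compute and a tool call to move; the robot and the scene stay as the last step left them, time stands still between calls to the robot, and variables do not carry over. Pictures are saved under pics/ and viewed, about 8 in all and at most 12, crops included, and the job is handed in when it is done.

Besides the shell and the picture viewer there is one more tool, called as name(argument=value, ...), one argument or row to a line, values as JSON. arm_command: Moves the arm, as the interface text tells. Its arguments: {"type":"object","properties":{"plan":{"type":"array","items":{"type":"array","items":{"type":"number"}}}},"required":["plan"]}

```bash
mkdir -p pics; python3 - <<'E'
from rig import manip
import cv2
for n in("side","top"):
    cv2.imwrite(f"pics/{n}0.png",manip.camera(n)); print(n,manip.get_calibration(n))
o=manip.get_obs();print(o)
E
```

```text
side {'vfov': 43.89953545728265, 'cx': 280.24939410194196, 'cy': 221.05756431512606, 'world_from_camera': array([[-0.90018966,  0.2206351 , -0.37547135,  0.20800555],
       [-0.43545499, -0.4438871 ,  0.7831623 ,  0.79188383],
       [ 0.0061262 ,  0.86849548,  0.49565923,  0.59663063],
       [ 0.        ,  0.        ,  0.        ,  1.        ]])}
top {'vfov': 50.02706456718043, 'cx': 281.4992630085382, 'cy': 210.6856761642092, 'world_from_camera': array([[-1.27956368e-02,  9.95373106e-01, -9.52294646e-02,
         5.04795273e-01],
       [-9.99916632e-01, -1.29024424e-02, -5.05874613e-04,
         1.41609580e-02],
       [-1.73222667e-03,  9.52150526e-02,  9.95455219e-01,
         1.02854714e+00],
       [ 0.00000000e+00,  0.00000000e+00,  0.00000000e+00,
         1.00000000e+00]])}
{'t': 0.1, 'joints': array([-1.30065618e+00,  3.13921755e-01,  4.50835336e-02,  1.30360232e+00,
        1.26848880e-05,  1.43119869e+00]), 'qvel': array([ 0.0004111 , -0.00289032,  0.00400541,  0.00152257,  0.00015875,
        0.00065657]), 'joint_efforts': array([ 1.51302105e-03, -4.81727064e+01,  2.99242973e+01,  1.28227743e-02,
       -2.02160782e-04,  1.06544192e-05]), 'tcp_pos': array([ 0.22893406, -0.52695867,  0.23049636]), 'orientation': array([[-4.26561265e-04,  3.98368475e-01, -9.17225368e-01],
       [ 1.58797098e-03, -9.17224025e-01, -3.98368631e-01],
       [-9.99998648e-01, -1.62645590e-03, -2.41345339e-04]]), 'ft_force': array([ 0.84386195, -0.20606938, -0.66218227]), 'moment': array([-0.00725152, -0.00157052,  0.03571546]), 'gripper_width': 0.08494587667128425}
```

View pics/top0.png

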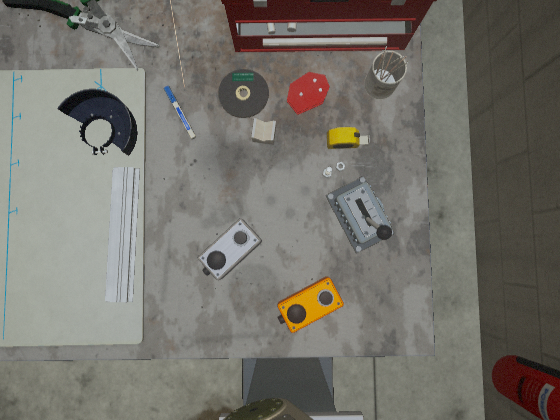

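View pics/side0.png

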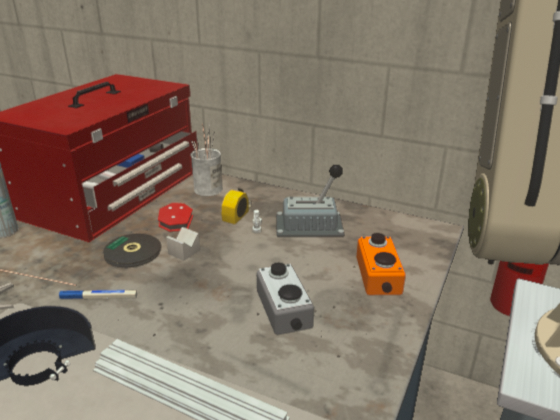

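The top view shows the grey drive at about (362,215) with its ball at (384,233). The grey station has start at (240,237) and stop at (216,260), and the orange look-alike is at (310,305). In the side view the ball is at (336,171), start at (278,270) and stop at (290,293). The bolt and nut are beyond the drive's +x end, at about (327,171) and (340,166) in the top view.

```bash
cat > h.py <<'E'
import numpy as np,cv2
from rig import manip
def ray(n,u,v):
    c=manip.get_calibration(n);f=210/np.tan(np.radians(c["vfov"])/2);W=c["world_from_camera"]
    return W[:3,3],W[:3,:3]@np.array([(u-c["cx"])/f,-(v-c["cy"])/f,-1])
def plane(n,u,v,z):
    o,d=ray(n,u,v);return o+d*(z-o[2])/d[2]
def tri(a,b):
    o1,d1=ray("top",*a);o2,d2=ray("side",*b)
    s=np.linalg.lstsq(np.c_[d1,-d2],o2-o1,rcond=None)[0]
    p,q=o1+s[0]*d1,o2+s[1]*d2
    return (p+q)/2,np.linalg.norm(p-q)
def blobs(img,box,thr=60):
    x0,y0,x1,y1=box;m=(img[y0:y1,x0:x1].max(2)<thr).astype(np.uint8)
    n,l,s,c=cv2.connectedComponentsWithStats(m)
    return [(np.round(c[i]+[x0,y0],1),s[i].tolist()) for i in range(1,n) if s[i,4]>15]
E
python3 - <<'E'
from h import *
T=cv2.imread("pics/top0.png");S=cv2.imread("pics/side0.png")
for t in(45,60):
  print("T ball",blobs(T,(345,190,400,245),t));print("T stn",blobs(T,(195,215,265,282),t))
  print("S ball",blobs(S,(320,155,350,185),t));print("S stn",blobs(S,(250,255,320,340),t))
a=cv2.resize(T[110:285,190:400],None,fx=3.8,fy=3.8,interpolation=cv2.INTER_CUBIC)[:600,:800]
cv2.imwrite("pics/c.png",a)
E
```

```text
T ball []
T stn []
S ball []
S stn []
T ball [(array([361.9, 207.6]), [11, 9, 14, 18, 97]), (array([383.6, 232.3]), [32, 36, 15, 14, 149])]
T stn [(array([214. , 262.5]), [12, 37, 19, 17, 91])]
S ball [(array([335.7, 171.2]), [10, 11, 12, 12, 105])]
S stn [(array([277.9, 268.8]), [22, 9, 13, 11, 124]), (array([290.3, 291.8]), [29, 31, 22, 14, 190]), (array([295.8, 323.8]), [41, 64, 11, 11, 92])]
```

View pics/c.png

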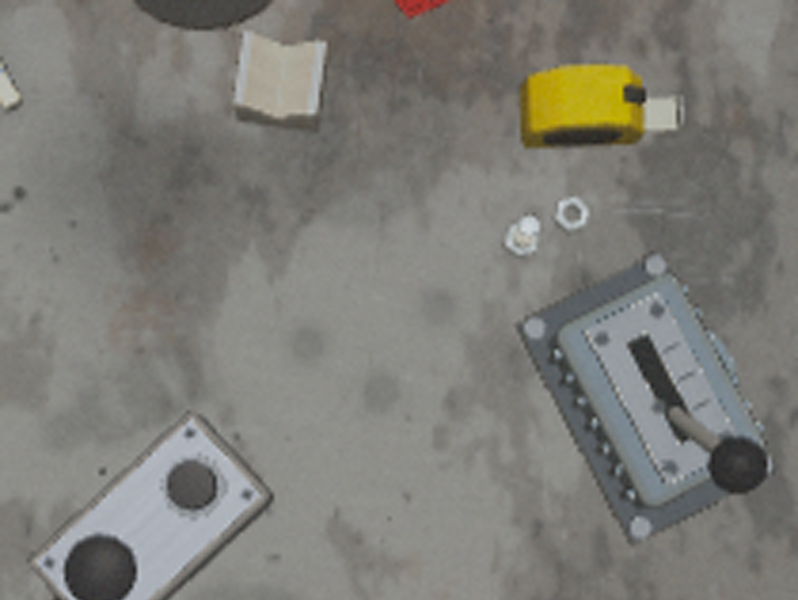

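The enlarged crop shows three foot-plate screws at (535,328), (655,265) and (640,527), the ball at (739,464), start at (191,485) and stop at (100,570). The slot runs from (640,343) to (685,440).

```bash
python3 - <<'E'
from h import *
F=lambda x,y:(190+x/3.8-.37,110+y/3.8-.37)
P=lambda x,y,z:plane("top",*F(x,y),z)
s=[P(*q,.011) for q in((535,328),(655,265),(640,527))]
c=(s[1]+s[2])/2;d=s[0]-s[2];print("foot c",c,"dir",np.degrees(np.arctan2(d[1],d[0])),np.linalg.norm(d),np.linalg.norm(s[0]-s[1]))
print("plate screws",[P(*q,.063).round(3) for q in((602,339),(657,311),(670,467))])
a,b=P(640,343,.062),P(685,440,.062);print("slot",a,b)
print("ball",plane("top",383.8,232.3,.137),plane("side",335.7,171.2,.137),tri((383.8,232.3),(335.7,171.2)))
print("start",P(191,485,.07),plane("side",277.9,268.8,.07),tri(F(191,485),(277.9,268.8)))
print("stop",P(100,570,.07),plane("side",290.3,291.8,.07))
print("bolt",P(524,240,0),P(528,225,.05),"nut",P(572,212,.0))
print("V",P(280,85,.03),"tape",P(580,105,.05))
E
```

```text
foot c [ 0.59321199 -0.1634377   0.011     ] dir 26.428788691455406 0.13362055561443373 0.08198877730858854
plate screws [array([ 0.621, -0.129,  0.063]), array([ 0.637, -0.161,  0.063]), array([ 0.548, -0.166,  0.063])]
slot [ 0.61854892 -0.15111432  0.062     ] [ 0.56297809 -0.17496233  0.062     ]
ball [ 0.5444691  -0.18738255  0.137     ] [ 0.54364226 -0.18111036  0.137     ] (array([ 0.5452424 , -0.18783316,  0.13395765]), np.float64(0.0013602404854647263))
start [0.54083908 0.10389823 0.07      ] [0.53694623 0.11395452 0.07      ] (array([0.541271  , 0.1046413 , 0.06280598]), np.float64(0.00035063903734399473))
stop [0.49416447 0.15481192 0.07      ] [0.48971878 0.16408121 0.07      ]
bolt [ 0.68989738 -0.09293633  0.        ] [ 0.68967492 -0.09024722  0.05      ] nut [ 0.70680369 -0.12259208  0.        ]
V [0.78002652 0.053595   0.03      ] tape [ 0.76026214 -0.12220934  0.05      ]
```

arm_command(
  plan=[
    [-3, 0, 0, 0, 0, 0, -1],
    [0, 0, 0, 0, -2.05, -4.7, -1],
    [0, 0, 0, 0, -2.05, -4.7, -1],
    [0, 0, 0, 0, -2.05, -4.7, -1],
    [0, 0, 0, 0, -2.05, -4.7, -1],
    [0, 0, 0, 0, -2.05, -4.7, -1],
    [0, 0, 0, 0, -2.05, -4.7, -1],
    [0, 0, 0, 0, -2.05, -4.7, -1],
    [0, 0, 0, 0, -2.05, -4.7, -1],
    [0, 0, 0, 0, 0, 0, -1],
    [0, 0, 0, 0, 0, 0, -1],
  ],
)

```text
t: 1.48
tcp_pos: [0.4922, -0.2128, 0.2309]
orientation: [[-0.001, 0.447, -0.895], [0.0, -0.895, -0.447], [-1.0, -0.001, 0.001]]
ft_force: [-0.4, 0.0, 0.6]
gripper_width: 0.0003
```

```bash
cat >> h.py <<'E'
def rel(p):  # vector TCP->p in tool axes, cm
    o=manip.get_obs();return (o["orientation"].T@(np.array(p)-o["tcp_pos"])*100).round(2)
def st():
    o=manip.get_obs();print("t",round(o["t"],2),o["tcp_pos"].round(4),"F",o["ft_force"].round(1),"w",round(o["gripper_width"],4),"z",o["orientation"][:,2].round(3))
E
python3 -c "
from h import *
st();print(rel([.5445,-.1875,.125]))
cv2.imwrite('pics/s1.png',manip.camera('side')[60:360,200:500]);st()"
```

```text
t 1.48 [ 0.4922 -0.2128  0.2309] F [-0.4  0.   0.6] w 0.0003 z [-0.895 -0.447  0.001]
[10.58  0.07 -5.82]
t 1.52 [ 0.492  -0.2134  0.231 ] F [-0.8 -0.4 -0.2] w -0.0002 z [-0.895 -0.445  0.001]
```

View pics/s1.png

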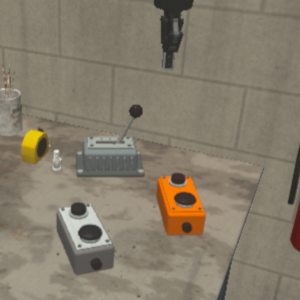

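The side view shows the closed gripper above and to the ball's -x side, at about (168,65), well clear of the ball at (135,111). Next I go down and start pushing.

arm_command(
  plan=[
    [0, 0, 0, 3.5, 0, 0, -1],
    [0, 0, 0, 3.5, 0, 0, -1],
    [0, 0, 0, 3.5, 0, 0, -1],
    [0, 0, 0, 0, 0, -1.3, -1],
    [0, 0, 0, 0, 0, -1.2, -1],
    [0, 0, 0, 0, 0, -0.5, -1],
    [0, 0, 0, 0, 0, -0.5, -1],
    [0, 0, 0, 0, 0, -0.5, -1],
    [0, 0, 0, 0, 0, -0.5, -1],
    [0, 0, 0, 0, 0, -0.5, -1],
  ],
)

```text
t: 2.78
tcp_pos: [0.5369, -0.1917, 0.1279]
orientation: [[-0.0, 0.445, -0.895], [-0.003, -0.895, -0.445], [-1.0, 0.002, 0.002]]
ft_force: [-3.3, -1.8, 4.0]
gripper_width: -0.0001
```

```bash
python3 -c "
from h import *
st();print(rel([.593,-.1635,.125]))
cv2.imwrite('pics/s2.png',cv2.resize(manip.camera('side')[130:260,240:400],None,fx=3,fy=3))"
```

```text
t 2.77 [ 0.5369 -0.1917  0.1279] F [-3.3 -1.8  4. ] w -0.0001 z [-0.895 -0.445  0.002]
[ 0.28 -0.03 -6.28]
```

View pics/s2.png

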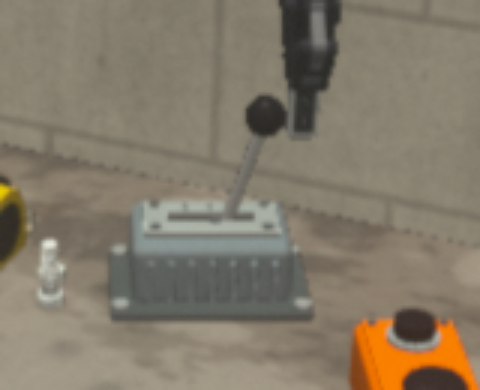

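The fingertips at (303,120) are in contact with the ball at (265,116), and the lever has begun to move, with about 4 N. I'll keep pushing slowly through first gear toward just past the second crest.

arm_command(
  plan=[
    [0, 0, 0, 0, 0, -0.5, -1],
    [0, 0, 0, 0, 0, -0.5, -1],
    [0, 0, 0, 0, 0, -0.5, -1],
    [0, 0, 0, 0, 0, -0.5, -1],
    [0, 0, 0, 0, 0, -0.5, -1],
    [0, 0, 0, 0, 0, -0.5, -1],
    [0, 0, 0, 0, 0, -0.5, -1],
    [0, 0, 0, 0, 0, -0.5, -1],
    [0, 0, 0, 0, 0, -0.5, -1],
    [0, 0, 0, 0, 0, -0.5, -1],
    [0, 0, 0, 0, 0, -0.5, -1],
    [0, 0, 0, 0, 0, -0.5, -1],
    [0, 0, 0, 0, 0, -0.5, -1],
    [0, 0, 0, 0, 0, -0.5, -1],
  ],
)

```text
t: 4.58
tcp_pos: [0.6005, -0.1591, 0.1261]
orientation: [[0.0, 0.446, -0.895], [0.0, -0.895, -0.446], [-1.0, -0.0, -0.0]]
ft_force: [-0.1, 0.7, 0.3]
gripper_width: 0.0005
```

```bash
python3 -c "
from h import *
st();print(rel([.593,-.1635,.125]))
S=manip.camera('side');print([tri for tri in blobs(S,(270,155,350,190))])
cv2.imwrite('pics/s3.png',cv2.resize(S[130:260,240:400],None,fx=3,fy=3))"
```

```text
t 4.58 [ 0.6005 -0.1591  0.1261] F [-0.1  0.7  0.3] w 0.0005 z [-0.895 -0.446 -0.   ]
[0.11 0.06 0.87]
[(array([307.5, 162.4]), [32, 0, 13, 20, 136]), (array([286.5, 171. ]), [11, 10, 12, 12, 108])]
```

View pics/s3.png

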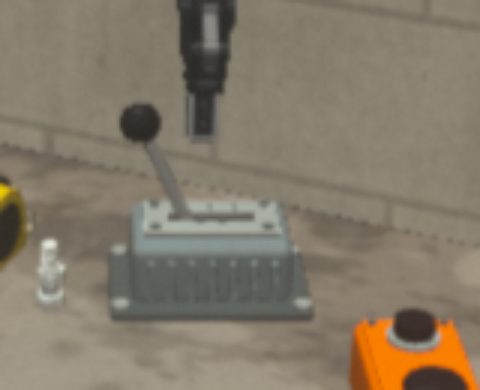

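The ball is now on the bolt side, at (140,122), with the lever leaning to +x. The fingers at (202,120) are clear of it and read no force, so it has clicked into second. I back off, rise and move over the start button.

arm_command(
  plan=[
    [0, 0, 0, 0, 0, 2, -1],
    [0, 0, 0, 0, 0, 1, -1],
    [0, 0, 0, -4, 0, 0, -1],
    [0, 0, 0, -4, 0, 0, -1],
    [0, 0, 0, 0, -5.2, -1.9, -1],
    [0, 0, 0, 0, -5.2, -1.9, -1],
    [0, 0, 0, 0, -5.2, -1.9, -1],
    [0, 0, 0, 0, -5.2, -1.9, -1],
    [0, 0, 0, 0, -5.2, -1.8, -1],
    [0, 0, 0, 0, 0, 0, -1],
    [0, 0, 0, 0, 0, 0, -1],
  ],
)

```text
t: 6.0
tcp_pos: [0.5414, 0.1018, 0.2064]
orientation: [[0.0, 0.447, -0.895], [-0.0, -0.895, -0.447], [-1.0, 0.001, -0.0]]
ft_force: [0.6, -0.1, -0.4]
gripper_width: 0.0001
```

```bash
python3 -c "
from h import *
st();print(rel([.541,.104,.07]))
print('ball',plane('side',286.5,171,.137))
T=manip.camera('top');print(blobs(T,(325,170,400,245)))
S=manip.camera('side')
for b in blobs(S,(270,155,350,190)):print(b, plane('side',*b[0],.137))
st()"
```

```text
t 6.0 [0.5414 0.1018 0.2064] F [ 0.6 -0.1 -0.4] w 0.0001 z [-0.895 -0.447 -0.   ]
[13.64 -0.23 -0.06]
ball [ 0.63832251 -0.13487058  0.137     ]
[(array([358.2, 184.8]), [26, 8, 15, 15, 157]), (array([366.5, 216. ]), [36, 35, 12, 21, 96])]
(array([280.5, 171.2]), [0, 0, 23, 35, 408]) [ 0.64935477 -0.12818737  0.137     ]
t 6.1 [0.5416 0.1007 0.2063] F [ 1.  -0.3  0.3] w 0.0 z [-0.896 -0.445 -0.   ]
```

arm_command(
  plan=[
    [0, 0, 0, 4, -0.2, 0, -1],
    [0, 0, 0, 4, 0, 0, -1],
    [0, 0, 0, 3, 0, 0, -1],
    [0, 0, 0, 1.5, 0, 0, -1],
    [0, 0, 0, 0, 0, 0, -1],
    [0, 0, 0, 0, 0, 0, -1],
  ],
)

```text
t: 6.85
tcp_pos: [0.5416, 0.1032, 0.0825]
orientation: [[0.002, 0.445, -0.895], [-0.0, -0.895, -0.445], [-1.0, 0.001, -0.002]]
ft_force: [0.1, 0.6, -0.4]
gripper_width: 0.0001
```

```bash
python3 -c "
from h import *
st();print(rel([.541,.104,.07]))
print('ball top view',plane('top',358.2,184.8,.137))
S=manip.camera('side')
cv2.imwrite('pics/s4.png',cv2.resize(S[210:340,220:380],None,fx=3,fy=3))"
```

```text
t 6.85 [0.5416 0.1032 0.0825] F [ 0.1  0.6 -0.4] w 0.0001 z [-0.895 -0.445 -0.002]
[ 1.25 -0.1   0.02]
ball top view [ 0.64010874 -0.1394686   0.137     ]
```

View pics/s4.png

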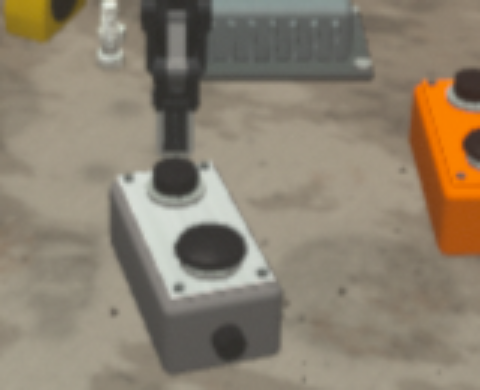

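The closed fingertips at (176,152) are directly above the smaller start button at (175,175). The mushroom at (210,248) is clear. The top view puts the ball at (0.640, -0.139), which is the second gear position. I'll press in small steps.

arm_command(
  plan=[
    [0, 0, 0, 0.8, 0, 0, -1],
    [0, 0, 0, 0.4, 0, 0, -1],
    [0, 0, 0, 0.3, 0, 0, -1],
    [0, 0, 0, 0.2, 0, 0, -1],
    [0, 0, 0, 0, 0, 0, -1],
    [0, 0, 0, 0, 0, 0, -1],
  ],
)

```text
t: 7.65
tcp_pos: [0.5406, 0.1036, 0.0646]
orientation: [[0.0, 0.446, -0.895], [0.0, -0.895, -0.446], [-1.0, 0.0, -0.0]]
ft_force: [-0.8, 0.4, 4.4]
gripper_width: 0.0002
```

arm_command(
  plan=[
    [0, 0, 0, 0.1, 0, 0, -1],
    [0, 0, 0, 0.1, 0, 0, -1],
    [0, 0, 0, 0, 0, 0, -1],
    [0, 0, 0, 0, 0, 0, -1],
  ],
)

```text
t: 8.15
tcp_pos: [0.5406, 0.1036, 0.0639]
orientation: [[0.001, 0.446, -0.895], [-0.0, -0.895, -0.446], [-1.0, 0.001, -0.001]]
ft_force: [-3.2, -0.3, 14.7]
gripper_width: 0.0001
```

The force rose sharply to 14.7 N at z = 0.0639, so the button is at its end stop. I release and rise clear.

arm_command(
  plan=[
    [0, 0, 0, -0.5, 0, 0, -1],
    [0, 0, 0, -1, 0, 0, -1],
    [0, 0, 0, -4, 0, 0, -1],
    [0, 0, 0, -5, 0, 0, -1],
    [0, 0, 0, -3, 0, 0, -1],
    [0, 0, 0, 0, 5, 4, -1],
    [0, 0, 0, 0, 3, 6, -1],
    [0, 0, 0, 0, 0, 0, -1],
    [0, 0, 0, 0, 0, 0, -1],
  ],
)

```text
t: 9.28
tcp_pos: [0.4898, -0.0076, 0.1974]
orientation: [[0.0, 0.445, -0.896], [0.0, -0.896, -0.445], [-1.0, 0.0, -0.001]]
ft_force: [-0.4, 0.9, -0.9]
gripper_width: -0.0001
```

```bash
python3 -c "
from h import *
st()
T=manip.camera('top');S=manip.camera('side')
for b in blobs(T,(325,170,400,245))[:1]:print(b, plane('top',*b[0],.137))
print('S stn',blobs(S,(250,255,320,340)))
S0=cv2.imread('pics/side0.png');T0=cv2.imread('pics/top0.png')
# loose things + buttons: mean image change
for n,A,B,(x0,y0,x1,y1) in [('bolt/nut',T,T0,(318,158,350,180)),('tape',T,T0,(325,120,372,152)),('V',T,T0,(248,115,280,146)),('buttons side',S,S0,(255,258,315,310))]:
    print(n,cv2.absdiff(A,B)[y0:y1,x0:x1].mean().round(2))
cv2.imwrite('pics/s5.png',S)"
```

```text
t 9.28 [ 0.4898 -0.0076  0.1974] F [-0.4  0.9 -0.9] w -0.0001 z [-0.896 -0.445 -0.001]
(array([358.1, 184.9]), [26, 8, 15, 15, 159]) [ 0.63990936 -0.13926278  0.137     ]
S stn [(array([277.8, 268.9]), [22, 9, 13, 11, 118]), (array([290.5, 291.4]), [29, 31, 22, 13, 164]), (array([295.8, 323.8]), [41, 64, 11, 11, 90])]
bolt/nut 6.8
tape 6.47
V 6.65
buttons side 4.06
```

View pics/s5.png

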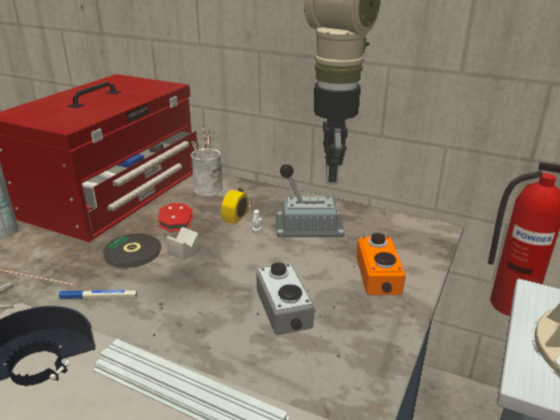

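The lever rests in second with its ball at (287,171), and both buttons are up at the same pixels as at the start. The bolt (257,222), tape (235,207) and V-block (182,243) have not moved, and the arm is clear of everything.

```bash
python3 -c "
from rig import manip
print(manip.finish_job())"
```

```text
the job is handed in; nothing more can be done
None
```

The lever is in second gear, the start button was pressed fully in after that and came back up, and the job is handed in. `finish_job` gave no verdict, so the results below come from my own measurements.

- **Lever:** I pushed the ball slowly with the closed fingertips, through first gear and past the second crest, and it jumped ahead into second. The last top view puts the ball at (0.640, -0.139), against about (0.641, -0.139) expected for second gear. The only forces I saw were at the ends of moves: 5.5 N at first contact and about 0 after the jump.
- **Start button:** I pressed it until the force rose to about 15 N at z = 0.064, which is its end stop, then released it. In the last side view both buttons are within 0.5 pixel of where they started.
- **Bolt, nut, tape measure and V-block:** they look unmoved in the final side view. The picture-difference check was inconclusive, because all three patches (bolt and nut, tape measure, V-block) changed by about the same 6.5–6.8 grey levels. I put that down to overall image noise or lighting, but did not check it.
- **End state:** the arm was clear of everything and read under 1.5 N, with about 9.4 s on the clock when I handed in. No check failed outright.

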